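# Clamp a paint jar and crack its stuck cap open

### The arm

A 7-joint arm with a two-finger parallel gripper is mounted at the origin on the work surface. World frame = base frame: x ahead of the robot, y to its left, z up, the work surface at z = 0. Lengths are in m, angles in rad, forces in N, time in s.
With the tool pointing down it reaches from about 0.4 to 0.875 m from the base axis. Payload 19.3 kg.
Tool frame: the origin (TCP) lies on the centre line of the jaws, within the pads' length; the fingertips stand 17 mm ahead of it and the grasp point (between the pads) lies 2 mm behind it; z points along the fingers, y is the line along which they close (so a half turn about z gives the same grasp; the last joint's range is limited). The gripper opens to 85 mm and grips with 20 to 120 N. Pads are 22 mm wide; open, the fingers measure 114 mm over their backs; the gripper's body (76 mm by 85 mm) begins 54 mm behind the grasp point. The pads swing forward as they close: fully open they stand 13 mm farther back than shut.
Start: joints at [-1.377, 0.521, -0.036, 1.599, 0.021, 1.021, -0.113], TCP at [0.163, 0.603, 0.224] pointing down, gripper open.
Joint ranges: [-2.91, 2.91], [-0.3, 2.13], [-1.5, 1.42], [0.17, 2.43], [-1.26, 4.41], [0.16, 1.93], [-2.52, 2.52]. Speed limits (rad/s): [1.89, 1.89, 2.39, 2.39, 3.01, 3.01, 3.01].

### API

Orientations are given as [roll, pitch, yaw] about the fixed x, y, z axes, in that order (R = Rz(yaw) Ry(pitch) Rx(roll)).
In Python, from plant import ctrl gives the robot as it stands.
- The arm moves only by the tool arm_command, never from a script. Its arguments are lists of equal length, an entry for each row: "offset": the shift along the tool's x, y, z in units of 30 mm (1.0 is 30 mm), a list of three; "angular": the turn, a rotation vector about the tool's x, y, z in units of 6 degrees (1.0 is 6 degrees), a list of three; "jaw": the finger opening in mm, from 0 to 85.4. In form: {"offset": [[tx, ty, tz], ...], "angular": [[ax, ay, az], ...], "jaw": [jaw, ...]}. A call has 1 to 12 rows; each row is the pose to reach, as a shift and turn from the pose commanded when the call began, along the tool's axes at that moment; what a row does not reach only later rows make up. A row lasts 1/10 s, in which the tool goes at most 50 mm and 8.59 degrees, less where a joint would pass 70% of its speed; a pose out of reach is approached as far as the arm can. A call with a gripper value outside its range is refused whole. The fingers move at their own pace and stop on an object; the grip force is fixed at half the most. Time passes only in rows, so rows that repeat a pose let the fingers close. It gives the time, the measured TCP pose, the force, the opening and the grip force at its end, in the units of the state.
- ctrl.sense(): the state, without advancing time (a new reading comes with each control period).
- ctrl.snapshot(name): name is "side" or "top" or "wrist"; returns a dict with "pixels" (384x512x3 uint8, red, green, blue), "fx", "fy", "cx", "cy" (pixels), "R" (3x3) and "t" (3): a world point X has camera coordinates R X + t; the wrist camera has in their place "tool_from_camera" (4x4, takes a point from camera to tool coordinates, whose origin is the TCP and whose axes are the flange's). Camera axes: x right, y down, z forward; pixel columns grow to the right and rows downward; lengths in m; the calibration is good to about 2 mm. A picture is of the moment at which its call begins: read the wrist's pose just before it. There is no depth.
- ctrl.close_job(): hands the job in; it is judged then, once.
Trained networks look in the newest picture that a camera, given by its name, has taken for a name from the list of things; names that differ only in an ending like _2 or _b are one class to them, and where a whole thing is asked for, a point or a joint stands for the part that bears it (a point fixed in the world has none). Each returns a list of dicts, best first, with "conf" (0 to 1); they miss things now and then, are a little off and sometimes report something else, mostly with a low value. They report only what shows in the picture. A call takes as long as a camera call.
- ctrl.outline_of(camera, label): "mask" (384x512 bool, what is visible of it) and "bbox" ([left, top, right, bottom] in pixels, round what is visible of it).
The state is a dict: "time_s": time; "joint_pos": joint angles; "qvel": joint speeds; "joint_efforts": joint torques, N m; "tcp_pos": TCP position; "orientation": TCP orientation; "force": force on the tool from outside, world axes, zero at the start; "torque": the same for the moment, N m; "grip_width": finger opening in m; "grip_force": force on a finger pad.
Only numpy, scipy, OpenCV 4.12 (cv2) and the standard library are available. Lean on these libraries where they do the work, as an engineer would, in place of code of your own. Each camera call takes 0.05 s, during which the arm holds its last target. There are 200 camera calls.

### The job

Set the blue paint jar upright and fully down in the square pocket of the jar clamp, then swing the red clamp lever fully shut over the jar's shoulder so the jar cannot lift. Only then grip the jar's yellow cap, pull it straight up until the dried-paint seal breaks, and finish while still holding the cap in the gripper about one centimetre above its closed position, never letting it come all the way up to its stop. Leave the red and green jars where they are.

Things in the scene. Friction and masses are not known exactly. Their poses are not given: they have to be found in the camera images.
- jar_mid (a point): blue paint jar, loose, 0.2 to 0.4 kg, 98 mm tall: square body 50 x 50 x 56 mm with a flat shoulder, round neck 26 mm across and 14 mm high, then the round yellow cap. It stands upright on the table, in one of three places shared with the like red and green jars. Point on its centre line, 49 mm above its underside; z up, x and y square to the body's flat sides
- jar_foot (a point): centre of the blue jar's underside, same axes
- cap_mid (a point): centre of the blue jar's yellow cap, a ribbed cylinder 40 mm across and 28 mm tall, closed from 70 to 98 mm above the jar's underside (this point at 84 mm). Grip it on its side from above. The stuck cap easily carries the jar's weight, so the jar may be lifted by it; it does not turn on the jar
- cap (a joint): rise of the cap above closed, m: 0 at the start, stop at 0.020; it moves only along the jar's axis. The seal pulls back with about 9 N at first, 14 N at its peak near 0.0015, half that at 0.0045 and nothing from 0.0065 on; the cap weighs 0.06 kg and sinks back if let go. Opening reveals a red plug under it
- pocket (a point): centre of the floor of the clamp's square pocket, in a fixed aluminium block 90 (x) x 120 (y) x 28 mm high. Floor 8 mm above the table, pocket 53 x 53 mm, 20 mm deep, 3 mm chamfer; the jar fits in any of its four square orientations. Axes: z up, x and y square to the pocket; the lever is on the -x side
- lever_pivot (a point): point on the lever's vertical pivot axis, at the height of lever_peg; in the pocket's frame 19 mm to -x and 45 mm to +y. The pivot post and bolt reach 78 mm above the table, 9 mm radius. A thin fixed stop pin, 8 mm across and up to 74 mm above the table, stands 9 mm to -x and 50 mm to -y of the pocket
- lever_peg (a point): black upright peg, 16 mm across, at the free end of the red lever, 100 mm from the pivot; grip it from above or push it. Point on its axis, 92 mm above the table; the peg spans 74 to 110 mm, the lever's 10 mm wide bar 66 to 74 mm above the table: 2 mm above a seated jar's shoulder, 4 mm below its cap, so a locked jar can rise only 2 mm
- lever (a joint): angle of the clamp lever, rad: 0 fully shut (a stop; the bar lies along the pocket's -y, over the jar's shoulder beside the neck); grows as it opens, clockwise seen from above; at 1.57 the bar points to the pocket's -x. It starts between 0.95 and 1.55 and stays where it is left (friction 0.06 N m)
- red_jar_mid (a point): red paint jar of the same shape, to be left alone; point 49 mm above its underside
- green_jar_mid (a point): green paint jar of the same shape, to be left alone; point 49 mm above its underside

How it is judged:
On the way, in this order (a step that is already met when the one before it is completed fails the run):
1. the blue jar stands fully down in the clamp's pocket, its cap still shut (horizontal distance between jar_foot and pocket below 0.005 m and z of jar_foot in the frame of pocket below 0.004 m and angle between jar_foot's own z axis and vertical below 0.12 rad and value of joint cap below 0.003 m), for 0.2 s.
2. the lever is swung fully shut over the seated jar, its cap still shut (value of joint lever below 0.12 rad and z of jar_foot in the frame of pocket below 0.005 m and value of joint cap below 0.003 m), for 0.2 s.
3. the cap is pulled free of its seal by the gripper (value of joint cap above 0.007 m and contact force between the fingers and cap above 1 N), for 0.1 s.
At the end, for the whole second after the job is handed in: The gripper holds the cap 7 to 15 mm above its closed position; the jar is upright (within 0.12 rad) in the pocket, within 5 mm of its centre and at most 6 mm off its floor, and the lever is shut to within 0.12 rad (all of step 3 and value of joint cap below 0.015 m and value of joint lever below 0.12 rad and horizontal distance between jar_foot and pocket below 0.005 m and z of jar_foot in the frame of pocket below 0.006 m and angle between jar_foot's own z axis and vertical below 0.12 rad); the arm keeps its last pose, push and grip.
It fails at once if the cap is opened before the lever is shut (value of joint cap above 0.005 m and value of joint lever above 0.15 rad).
It fails at once if the cap comes all the way up to its stop (value of joint cap above 0.019 m).
It fails at once if the red or the green jar is moved by more than 3 cm (distance of any of red_jar_mid, green_jar_mid from where it was at the start of the episode above 0.03 m).
It also fails if it takes over 72 s, if anything falls off the work surface, if the arm or the gripper's body presses on something with over 40 N, if the wrist force passes 120 N, or if a joint passes its speed limit or range.

## Working session

There is one attempt and no reset: what is moved stays moved. The work goes in short steps, Python scripts to look and compute and a tool call to move; the robot and the scene stay as the last step left them, time stands still between calls to the robot, and variables do not carry over. Pictures are saved under pics/ and viewed, at most 10 in all, crops included, and the job is handed in when it is done.

Besides the shell and the picture viewer there is one more tool, called after "Request:" as name(argument=value, ...) on one line, values as JSON. arm_command: Moves the arm, as the interface text tells. Its arguments: {"type":"object","properties":{"offset":{"type":"array","items":{"type":"array","items":{"type":"number"}}},"angular":{"type":"array","items":{"type":"array","items":{"type":"number"}}},"jaw":{"type":"array","items":{"type":"number"}}},"required":["offset","angular","jaw"]}

```bash
mkdir -p pics; cat > h.py <<'E'
import numpy as np,cv2
from plant import ctrl
def snap(n,f=None):
    s=ctrl.snapshot(n)
    if f: cv2.imwrite('pics/'+f,s["pixels"][:,:,::-1])
    return s
def ray(s,uv,z):
    R=np.array(s["R"]);t=np.array(s["t"])
    d=R.T@np.array([(uv[0]-s["cx"])/s["fx"],(uv[1]-s["cy"])/s["fy"],1]);c=-R.T@t
    return c+d*(z-c[2])/d[2]
def proj(s,X):
    p=np.array(s["R"])@np.array(X)+np.array(s["t"]);return s["fx"]*p[0]/p[2]+s["cx"],s["fy"]*p[1]/p[2]+s["cy"]
E
python3 - <<'E'
from h import *
st=ctrl.sense();print(st)
for n in("top","side"):
    s=snap(n,n+'0.png');print(n,s["fx"],np.round(-np.array(s["R"]).T@np.array(s["t"]),3),np.round(s["R"],2).tolist())
    for l in("jar_mid","cap_mid","lever","lever_peg","pocket","red_jar_mid","green_jar_mid"):
        try:
            for o in ctrl.outline_of(n,l)[:2]:
                m=o["mask"];v,u=np.nonzero(m);print(l,round(o["conf"],2),o["bbox"],u.mean().round(1),v.mean().round(1),m.sum())
        except Exception as e: print(l,e)
E
```

```text
{'time_s': 0.0, 'joint_pos': array([-1.37718318,  0.52201732, -0.03630904,  1.60003738,  0.0211919 ,
        1.02104945, -0.11278169]), 'qvel': array([-0.00075686, -0.00015816, -0.00073207, -0.00121576, -0.00116367,
       -0.00094153, -0.00092582]), 'joint_efforts': array([ 1.04521099e-03, -9.27092743e+01,  1.98041797e+00, -3.69925117e+01,
        1.79121463e-02,  8.28465389e-03, -2.36187952e-05]), 'tcp_pos': array([0.16293081, 0.60302802, 0.22341335]), 'orientation': array([-3.14046881e+00,  8.17890128e-05,  2.87776827e+00]), 'force': array([0.27934866, 0.10363722, 0.15354796]), 'torque': array([-0.01767725, -0.01099239,  0.0323716 ]), 'grip_force': 0.0, 'grip_width': 0.08535959756059316}
top 368.29905726234944 [0.486 0.001 0.911] [[0.01, -1.0, 0.0], [-1.0, -0.01, -0.04], [0.04, -0.0, -1.0]]
jar_mid 0.96 [265.8, 207.3, 290.0, 229.5] 280.1 218.1 503
jar_mid 0.22 [140.0, 149.3, 191.6, 216.9] 163.8 172.9 2215
cap_mid 0.49 [273.1, 209.4, 293.8, 232.0] 282.2 218.8 301
lever 0.69 [137.9, 173.2, 162.0, 218.3] 150.6 195.9 260
lever_peg 0.74 [135.9, 168.1, 162.2, 216.9] 149.9 194.2 354
pock
[... 252 characters left out ...]
4404518347336 [0.243 0.356 0.623] [[-0.79, -0.62, -0.01], [-0.45, 0.59, -0.67], [0.42, -0.52, -0.75]]
jar_mid 0.96 [285.3, 179.9, 317.6, 230.3] 301.6 203.8 1065
cap_mid 0.97 [291.6, 180.0, 318.7, 202.8] 303.8 190.7 408
lever 0.84 [142.2, 278.5, 209.9, 301.9] 179.5 289.2 653
lever_peg 0.86 [140.9, 278.3, 207.8, 299.0] 179.0 288.9 671
lever_peg 0.47 [332.3, 132.1, 363.9, 177.9] 347.3 155.5 919
pocket 0.66 [126.2, 240.6, 212.7, 317.6] 169.2 278.5 3846
pocket 0.31 [141.2, 279.1, 210.8, 298.5] 180.7 289.1 713
red_jar_mid 0.89 [248.4, 135.6, 274.1, 180.3] 262.4 159.3 898
green_jar_mid 0.56 [332.1, 133.4, 360.6, 177.0] 347.4 154.9 861
green_jar_mid 0.27 [124.5, 240.6, 210.5, 319.4] 168.6 278.2 3764
```

```bash
python3 -c "
import cv2,numpy as np
a=cv2.imread('pics/top0.png');b=cv2.imread('pics/side0.png')
cv2.imwrite('pics/both0.png',cv2.resize(np.vstack([a,b]),(400,600)))"
```

```text
(no output)
```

View pics/top0.png

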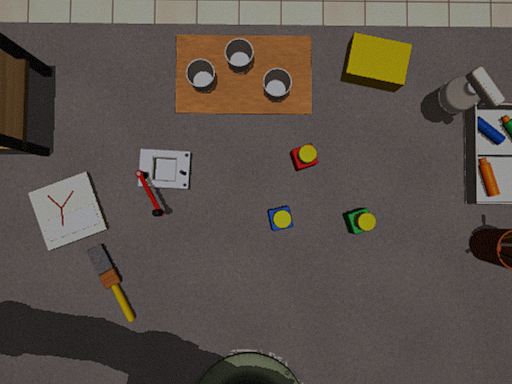

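View pics/side0.png

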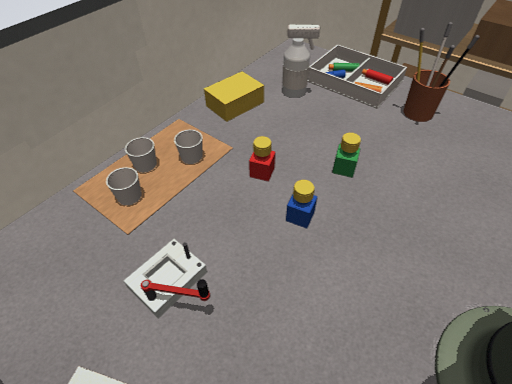

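The top view shows the clamp block at (165,169), with pivot (140,174), peg (157,212) and stop pin (184,175). The blue jar is at (281,218), red at (304,156) and green at (361,221). The side view agrees.

```bash
cat >> h.py <<'E'
def hsvmask(px,kind):
    h,s,v=cv2.split(cv2.cvtColor(px,cv2.COLOR_RGB2HSV))
    return {'y':(h>20)&(h<35)&(s>120)&(v>80),'b':(h>100)&(h<130)&(s>120),'w':(s<40)&(v>150),'r':((h<8)|(h>172))&(s>150)&(v>90),'k':(v<45)}[kind]
def blob(m,box):
    w=np.zeros(m.shape,np.uint8);l,t,r,b=box;w[t:b,l:r]=m[t:b,l:r]
    n,L,S,C=cv2.connectedComponentsWithStats(w);i=1+np.argmax(S[1:,4]);return C[i],L==i
E
python3 - <<'E'
from h import *
s=snap("top");p=s["pixels"]
S=snap("side");q=S["pixels"]
for n,b in(("blue",(262,200,300,238)),("red",(285,138,322,175)),("green",(342,202,382,240))):
    c,m=blob(hsvmask(p,'y'),b);print(n,c,ray(s,c,.098).round(4))
c,m=blob(hsvmask(q,'y'),(285,170,320,210));print('side',c,ray(S,c,.09).round(4))
c,m=blob(hsvmask(p,'b'),(262,200,300,238))
ym,_=0,0
r=cv2.minAreaRect(np.argwhere(m|blob(hsvmask(p,'y'),(262,200,300,238))[1])[:,::-1].astype(np.float32));print('bluerect',r)
c,m=blob(hsvmask(p,'w'),(125,135,205,205));hull=cv2.convexHull(np.argwhere(m)[:,::-1].astype(np.float32))
r=cv2.minAreaRect(hull);bx=cv2.boxPoints(r);print('block',r,[ray(s,x,.028)[:2].round(4).tolist() for x in bx])
c,m=blob(hsvmask(p,'k'),(148,203,170,222));print('peg',c,ray(s,c,.11).round(4))
c,m=blob(hsvmask(p,'r'),(130,165,170,215));u=np.argwhere(m)[:,::-1];print('lever ends',u[u[:,1].argmin()],u[u[:,1].argmax()])
big=np.hstack([cv2.resize(p[140:225,125:205],(400,425),interpolation=2),cv2.resize(p[195:240,255:305],(400,425),interpolation=2)])
cv2.imwrite('pics/z1.png',big[:,:,::-1])
E
```

```text
blue [281.55294118 218.48627451] [ 0.4629 -0.068   0.098 ]
red [307.26104418 153.2811245 ] [ 0.6079 -0.1243  0.098 ]
green [366.46768061 221.31558935] [ 0.4584 -0.2552  0.098 ]
side [303.36939314 190.62796834] [ 0.4586 -0.0664  0.09  ]
bluerect ((279.92352294921875, 217.90585327148438), (21.69304656982422, 21.801511764526367), 77.47119140625)
block ((163.7741241455078, 168.3396453857422), (48.6805534362793, 36.055320739746094), 3.3664605617523193) [[0.5383, 0.27], [0.6252, 0.2668], [0.6194, 0.1497], [0.5325, 0.1533]]
peg [157.125      212.21428571] [0.4744 0.2032 0.11  ]
lever ends [137 170] [155 208]
```

View pics/z1.png

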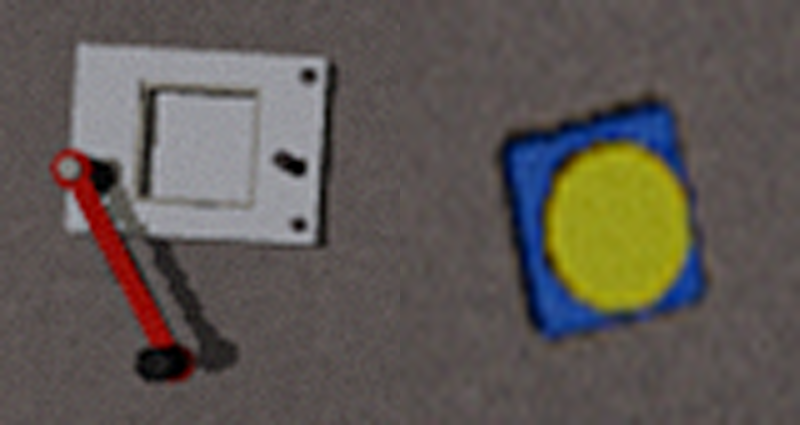

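The crop shows the pocket nearly square to the world axes (yaw about -3°), with the lever about 1 rad open. The blue jar is turned about +12°.

```bash
cat >> h.py <<'E'
from scipy.spatial.transform import Rotation as Ro
def goal(x,y,z,yawdeg):
    st=ctrl.sense();R=Ro.from_euler('xyz',st["orientation"])
    T=Ro.from_euler('xyz',[np.pi,0,np.radians(yawdeg)])
    print('t',round(st["time_s"],2),'off',(R.inv().apply(np.array([x,y,z])-st["tcp_pos"])/.03).round(3),'ang',(np.degrees((R.inv()*T).as_rotvec())/6).round(3))
def wsnap(f=None):
    st=ctrl.sense();s=snap("wrist",f);A=np.eye(4);A[:3,:3]=Ro.from_euler('xyz',st["orientation"]).as_matrix();A[:3,3]=st["tcp_pos"]
    C=np.linalg.inv(A@np.array(s["tool_from_camera"]));s["R"]=C[:3,:3];s["t"]=C[:3,3];return s
E
python3 - <<'E'
from h import *
s=wsnap();print(np.round(s["tool_from_camera"],3),s["fx"])
goal(.54,.21,.26,87.2)
E
```

```text
[[ 0.001 -0.955 -0.297  0.076]
 [ 1.     0.001 -0.    -0.002]
 [ 0.    -0.297  0.955 -0.15 ]
 [ 0.     0.     0.     1.   ]] 287.05751801326664
t 0.95 off [-15.552  -9.38   -1.2  ] ang [-0.     0.    12.947]
```

Request:
arm_command(offset=[[-15.55, -9.38, -1.2], [-15.55, -9.38, -1.2], [-15.55, -9.38, -1.2], [-15.55, -9.38, -1.2], [-15.55, -9.38, -1.2], [-15.55, -9.38, -1.2], [-15.55, -9.38, -1.2], [-15.55, -9.38, -1.2], [-15.55, -9.38, -1.2], [-15.55, -9.38, -1.2], [-15.55, -9.38, -1.2], [-15.55, -9.38, -1.2]], angular=[[0, 0, 12.95], [0, 0, 12.95], [0, 0, 12.95], [0, 0, 12.95], [0, 0, 12.95], [0, 0, 12.95], [0, 0, 12.95], [0, 0, 12.95], [0, 0, 12.95], [0, 0, 12.95], [0, 0, 12.95], [0, 0, 12.95]], jaw=[85, 85, 85, 85, 85, 85, 85, 85, 85, 85, 85, 85])

```text
time_s: 2.15
tcp_pos: [0.5436, 0.2043, 0.2606]
orientation: [3.139, 0.002, 1.514]
force: [-0.8, -0.1, -1.4]
grip_width: 0.0851
grip_force: 0.0
```

```bash
python3 - <<'E'
from h import *
wsnap();wsnap();s=wsnap('w1.png');st=ctrl.sense();print(st["tcp_pos"],st["orientation"],abs(st["qvel"]).max())
o=ctrl.outline_of("wrist","pocket");print([(x["conf"],x["bbox"]) for x in o[:2]])
for n,X in dict(centre=(.5789,.21,.028),peg=(.4744,.2032,.11)).items(): print(n,proj(s,X))
goal(.463,-.068,.2,102)
E
```

```text
[0.53975339 0.21023147 0.25984788] [-3.14120593e+00 -1.76838084e-04  1.52146385e+00] 0.025649612006553392
[(0.93, [191.8, 110.7, 324.6, 209.2])]
centre (np.float64(288.1808078852846), np.float64(152.9883580107138))
peg (np.float64(199.26906880595732), np.float64(177.96465127450904))
t 2.35 off [-9.408 -2.095  1.993] ang [-0.005 -0.003 -2.46 ]
```

View pics/w1.png

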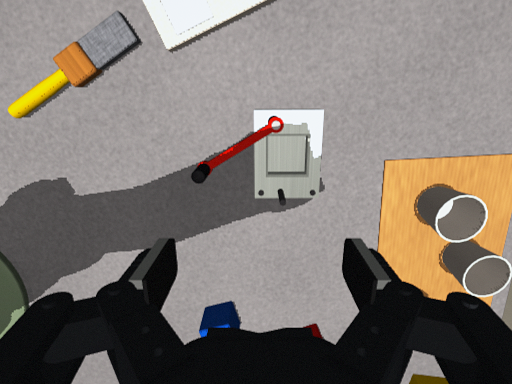

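The wrist view shows the block's corners at about (254,109), (324,109), (319,199) and (254,198), and the pocket at about (287,152). The prior centre projects to (288,153), which agrees. I'll zoom in to refine it.

```bash
python3 - <<'E'
import cv2
a=cv2.imread('pics/w1.png')[100:205,190:330]
cv2.imwrite('pics/z2.png',cv2.resize(cv2.convertScaleAbs(a,alpha=1.1),(784,588),interpolation=cv2.INTER_CUBIC))
E
```

```text
(no output)
```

View pics/z2.png

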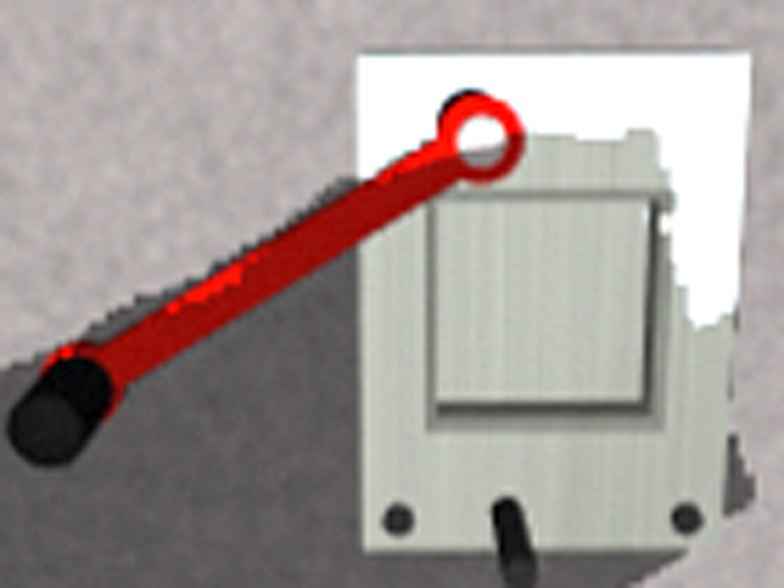

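```bash
python3 - <<'E'
from h import *
from scipy.optimize import least_squares
# picture w1 camera pose from current hold
s=wsnap()
P=[(358,53,-45,60,28),(751,52,45,60,28),(363,549,-45,-60,28),(720,549,45,-60,28),(428,430,-29.5,-29.5,28),(664,430,29.5,-29.5,28),(428,190,-29.5,29.5,28),(672,190,29.5,29.5,28),(642,402,26.5,-26.5,8),(437,402,-26.5,-26.5,8),(480,137,-19,45,76)]
P=np.array(P,float)
def W(p,q):
    c,n=np.cos(q[2]),np.sin(q[2]);return (q[0]+(c*p[0]-n*p[1])/1e3,q[1]+(n*p[0]+c*p[1])/1e3,p[2]/1e3)
f=lambda q:np.concatenate([np.array(proj(s,W(p[2:],q)))-(p[:2]/5.6+[190,100]) for p in P])
r=least_squares(f,[.579,.21,-.05],loss='soft_l1');q=r.x;print(q,np.degrees(q[2]),f(q).round(1).reshape(-1,2).tolist())
def lev(u,sn): 
    w=ray(sn,u,.11)[:2]-q[:2];c,n=np.cos(q[2]),np.sin(q[2]);w=np.array([c*w[0]+n*w[1],-n*w[0]+c*w[1]])*1e3
    d=w-[-19,45];return w,np.hypot(*d),np.arctan2(-d[0],-d[1])
print('wristpeg',lev((50/5.6+190,428/5.6+100),s))
t=snap("top")
print('toppeg',lev((156.3,212.2),t)) 
print('top pred pocket top corners',[np.round(proj(t,W((a,b,28),q)),1).tolist() for a,b in((-45,60),(45,60),(45,-60),(-45,-60))])
E
```

```text
[ 0.5771612   0.20817457 -0.04304428] -2.4662554322090937 [[0.1, 0.5], [-0.1, 0.3], [0.1, -0.1], [0.1, -0.4], [-0.5, 0.2], [0.1, 0.0], [-0.4, -0.1], [0.8, -0.3], [-0.2, -0.6], [-0.3, -0.5], [0.4, 0.7]]
wristpeg (array([-103.88953187,   -6.08685604]), np.float64(99.07623065069586), np.float64(1.0290514444414716))
toppeg (array([-102.49048757,   -7.63591133]), np.float64(98.69752112008584), np.float64(1.008293219352209))
top pred pocket top corners [[138.4, 186.4], [140.8, 149.1], [190.5, 151.7], [188.3, 189.0]]
```

The pocket is at (0.5772, 0.2082) with yaw -2.5°, and the top-view corners match this to within a pixel. The lever is at about 1.02 rad. Next I move above the blue jar.

Request:
arm_command(offset=[[-9.4, -2.1, 2], [-9.4, -2.1, 2], [-9.4, -2.1, 2], [-9.4, -2.1, 2], [-9.4, -2.1, 2], [-9.4, -2.1, 2], [-9.4, -2.1, 2], [-9.4, -2.1, 2], [-9.4, -2.1, 2]], angular=[[0, 0, -2.46], [0, 0, -2.46], [0, 0, -2.46], [0, 0, -2.46], [0, 0, -2.46], [0, 0, -2.46], [0, 0, -2.46], [0, 0, -2.46], [0, 0, -2.46]], jaw=[75, 75, 75, 75, 75, 75, 75, 75, 75])

```text
time_s: 3.35
tcp_pos: [0.4636, -0.0672, 0.2002]
orientation: [3.141, -0.0, 1.781]
force: [-0.3, 0.8, 0.8]
grip_width: 0.0749
grip_force: 0.0
```

```bash
python3 - <<'E'
from h import *
wsnap();s=wsnap('w2.png');st=ctrl.sense();print(st["tcp_pos"],st["orientation"])
u,v=np.array(proj(s,(.463,-.068,.08))).astype(int);print(u,v)
c,m=blob(hsvmask(s["pixels"],'y'),(u-60,v-60,u+60,v+60))
print('cap',c,m.sum(),ray(s,c,.098))
cv2.imwrite('pics/z3.png',cv2.resize(cv2.imread('pics/w2.png')[v-60:v+60,u-70:u+70],(700,600),interpolation=2));print(u-70,v-60)
E
```

```text
[ 0.46360998 -0.06713815  0.20013179] [ 3.14117276e+00 -1.78940878e-04  1.78161279e+00]
259 177
cap [256.86904005 183.76478067] 1573 [ 0.46087877 -0.06898281  0.098     ]
189 117
```

View pics/z3.png

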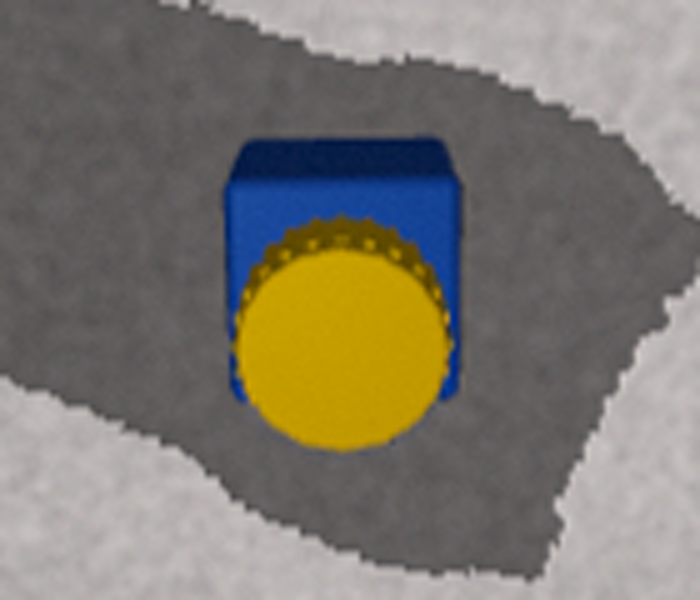

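The crop shows the jar square to the image, with its back shoulder corners at (225,185) and (462,185), and the cap's top disc centred at (344,349) in crop pixels.

```bash
python3 - <<'E'
from h import *
from scipy.optimize import least_squares
s=wsnap();st=ctrl.sense();yaw=st["orientation"][2]
f0=lambda a,b:np.array([a/5+189,b/5+117])
P=[((228,182),(-25,0)),((460,182),(25,0))]
def res(q,out=False):
    R=lambda a,b:(q[0]+(np.cos(q[2])*a-np.sin(q[2])*b)/1e3,q[1]+(np.sin(q[2])*a+np.cos(q[2])*b)/1e3)
    e=[]
    # image left=-toolY=+... tool y=(sin,-cos); jar x ~ tool y at yaw~90
    for (a,b),(x,y),z in(((226,182),(-25,25),.056),((461,182),(25,25),.056),((240,140),(-25,25),.0),((446,140),(25,25),.0),((236,403),(-25,-25),.056),((458,403),(25,-25),.056),((344,349),(0,0),.098)):
        e+=list(np.array(proj(s,(*R(x,y),z)))-f0(a,b))
    return np.array(e)
r=least_squares(res,[.461,-.068,.2],loss='soft_l1');print(r.x,np.degrees(r.x[2]),res(r.x).round(1));print('cap ray',ray(s,f0(344,349),.098),'tool yaw',np.degrees(yaw))
q=r.x;goal(q[0],q[1],.088,np.degrees(yaw))
E
```

```text
[ 0.46238312 -0.07286662  0.22048292] 12.632741054702327 [-0.7 -0.4  0.6 -0.8  0.4 -0.4  0.1 -0.8 -1.   0.9  0.5  0.5 -0.1  1.2]
cap ray [ 0.46223832 -0.07169276  0.098     ] tool yaw 102.0656948148193
t 3.5 off [-0.173 -0.077  3.736] ang [ 0.002 -0.001 -0.   ]
```

Request:
arm_command(offset=[[-0.14, -0.08, 1.3], [-0.14, -0.08, 2.6], [-0.14, -0.08, 3.4], [-0.14, -0.08, 3.87], [-0.14, -0.08, 3.87], [-0.14, -0.08, 3.87], [-0.14, -0.08, 3.87], [-0.14, -0.08, 3.87], [-0.14, -0.08, 3.87], [-0.14, -0.08, 3.87], [-0.14, -0.08, 3.87], [-0.14, -0.08, 3.87]], angular=[[0, 0, 0], [0, 0, 0], [0, 0, 0], [0, 0, 0], [0, 0, 0], [0, 0, 0], [0, 0, 0], [0, 0, 0], [0, 0, 0], [0, 0, 0], [0, 0, 0], [0, 0, 0]], jaw=[75, 75, 75, 75, 75, 75, 33, 33, 33, 33, 33, 33])

```text
time_s: 4.7
tcp_pos: [0.4625, -0.073, 0.0849]
orientation: [3.14, 0.0, 1.779]
force: [0.3, 1.1, 14.0]
grip_width: 0.0362
grip_force: 58.4
```

```bash
python3 - <<'E'
from h import *
st=ctrl.sense();print(st["tcp_pos"],st["orientation"],st["force"],st["grip_width"],st["grip_force"])
E
```

```text
[ 0.4625488  -0.07295562  0.08487026] [3.13954013e+00 1.07400916e-04 1.77943174e+00] [ 0.33511121  1.06622589 13.95463282] 0.03616855654869609 58.430888056755066
```

Request:
arm_command(offset=[[0, 0, -0.1], [0, 0, -0.3], [0, 0, -0.8], [0, 0, -1.6], [0, 0, -2.6], [0, 0, -3.2], [0, 0, -3.2], [0, 0, -3.2]], angular=[[0, 0, 0], [0, 0, 0], [0, 0, 0], [0, 0, 0], [0, 0, 0], [0, 0, 0], [0, 0, 0], [0, 0, 0]], jaw=[33, 33, 33, 33, 33, 33, 33, 33])

```text
time_s: 5.5
tcp_pos: [0.4616, -0.0729, 0.1799]
orientation: [3.141, -0.0, 1.78]
force: [0.7, -0.9, -3.3]
grip_width: 0.0363
grip_force: 60.6
```

```bash
python3 - <<'E'
from h import *
st=ctrl.sense();s=wsnap('w3.png');print(st["tcp_pos"],st["orientation"],st["force"],st["grip_width"],st["grip_force"])
a=cv2.imread('pics/w3.png')[90:290,130:380];S=snap("side","s3.png");b=cv2.imread('pics/s3.png')[60:280,220:400]
cv2.imwrite('pics/z4.png',np.hstack([cv2.resize(a,(450,360)),cv2.resize(b,(300,360))]))
E
```

```text
[ 0.46157799 -0.0729182   0.17986456] [ 3.14116343e+00 -1.33799296e-04  1.77957487e+00] [ 0.73194714 -0.86427045 -3.31024666] 0.03626474224495655 60.60742378234863
```

View pics/z4.png

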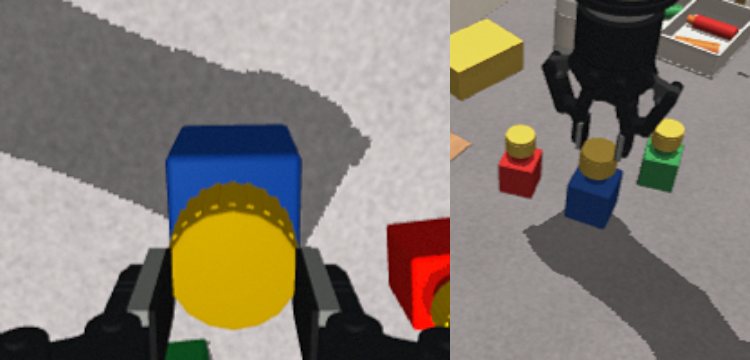

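The jar hangs straight and square in the gripper; the cap disc is at (260,238) in the full image and the back shoulder corners are at row 177. Next I work out its offset in the hand and the carry move.

```bash
python3 - <<'E'
from h import *
from scipy.optimize import least_squares
s=wsnap();st=ctrl.sense();yaw=st["orientation"][2];T=st["tcp_pos"]
O=[((222.8,177.2),(-25,25),.056),((296.7,177.2),(25,25),.056),((231.1,160),(-25,25),.0),((289.4,160),(25,25),.0),((260.3,237.8),(0,0),.098)]
def res(q):
    R=lambda a,b:(q[0]+(np.cos(q[2])*a-np.sin(q[2])*b)/1e3,q[1]+(np.sin(q[2])*a+np.cos(q[2])*b)/1e3)
    return np.concatenate([np.array(proj(s,(*R(x,y),z+q[3])))-u for u,(x,y),z in O])
q=least_squares(res,[T[0],T[1],.21,.095],loss='soft_l1').x;print(q,np.degrees(q[2]),res(q).round(1))
d=q[:2]-T[:2];print('off in tool x,y mm',1e3*(d@[np.cos(yaw),np.sin(yaw)]),1e3*(d@[np.sin(yaw),-np.cos(yaw)]),'z',T[2]-q[3])
print('rel yaw',np.degrees(yaw-q[2]))
# target: jar at pocket; assume tool-jar offsets 0 and rel yaw 90-ish
pw=np.radians(-2.47)
for ry in(89.5,):
    goal(.5772,.2082,.18,-2.47+ry)
E
```

```text
[ 0.46124914 -0.07556901  0.21092525  0.08380556] 12.085126886234754 [ 0.8 -0.3 -0.1 -0.4  0.2 -0.  -0.7 -0.1 -0.1  0.7]
off in tool x,y mm -2.454297060798156 -0.4316425419919928 z 0.09526861720547135
rel yaw 89.85622796752806
t 5.65 off [ 8.373  5.724 -0.038] ang [-0.015 -0.     2.485]
```

Request:
arm_command(offset=[[0.7, 0.5, -0.3], [2.0, 1.4, -0.7], [3.5, 2.4, -0.7], [5.0, 3.4, -0.7], [6.5, 4.4, -0.7], [7.6, 5.2, -0.7], [8.2, 5.6, -0.7], [8.4, 5.72, -0.7], [8.4, 5.72, -0.7], [8.4, 5.72, -0.7], [8.4, 5.72, -0.7]], angular=[[0, 0, 0.2], [0, 0, 0.6], [0, 0, 1.1], [0, 0, 1.6], [0, 0, 2.0], [0, 0, 2.3], [0, 0, 2.45], [0, 0, 2.45], [0, 0, 2.45], [0, 0, 2.45], [0, 0, 2.45]], jaw=[33, 33, 33, 33, 33, 33, 33, 33, 33, 33, 33])

```text
time_s: 6.75
tcp_pos: [0.5773, 0.2073, 0.2009]
orientation: [-3.141, 0.0, 1.521]
force: [0.5, -0.0, -2.4]
grip_width: 0.0365
grip_force: 60.9
```

```bash
python3 - <<'E'
from h import *
s=wsnap('w4.png');st=ctrl.sense();print(st["tcp_pos"],st["orientation"],st["force"],st["grip_width"])
goal(.5772,.2092,.125,87.4);goal(.5772,.2092,.0925,87.4)
E
```

```text
[0.57737384 0.20759462 0.20107275] [-3.14157317e+00  9.74813914e-05  1.52108727e+00] [ 0.09420151  0.65160039 -2.86528426] 0.036132262637808936
t 6.8 off [ 0.053 -0.008  2.536] ang [-0.     0.001 -0.041]
t 6.8 off [ 0.054 -0.008  3.619] ang [-0.     0.001 -0.041]
```

Request:
arm_command(offset=[[0.03, 0, 0.8], [0.03, 0, 1.7], [0.03, 0, 2.4], [0.03, 0, 2.6], [0.03, 0, 2.8], [0.03, 0, 2.9], [0.03, 0, 2.95]], angular=[[0, 0, 0], [0, 0, 0], [0, 0, 0], [0, 0, 0], [0, 0, 0], [0, 0, 0], [0, 0, 0]], jaw=[33, 33, 33, 33, 33, 33, 33])

```text
time_s: 7.5
tcp_pos: [0.578, 0.2098, 0.1131]
orientation: [3.141, -0.001, 1.523]
force: [0.6, -2.5, 7.0]
grip_width: 0.0365
grip_force: 61.9
```

Request:
arm_command(offset=[[-0.06, 0, 0.0], [-0.06, 0, 0.0], [-0.06, 0, 0.08], [-0.06, 0, 0.12]], angular=[[0, 0, 0], [0, 0, 0], [0, 0, 0], [0, 0, 0]], jaw=[33, 33, 33, 33])

```text
time_s: 7.9
tcp_pos: [0.5789, 0.2066, 0.1114]
orientation: [3.139, -0.0, 1.521]
force: [-8.5, -13.9, 47.1]
grip_width: 0.0363
grip_force: 66.8
```

Request:
arm_command(offset=[[0, 0, -0.15], [0, 0, -0.25], [0, 0, -0.3], [0, 0, -0.3]], angular=[[0, 0, 0], [0, 0, 0], [0, 0, 0], [0, 0, 0]], jaw=[33, 33, 33, 33])

```text
time_s: 8.3
tcp_pos: [0.5773, 0.2082, 0.1178]
orientation: [-3.142, -0.0, 1.523]
force: [-0.4, -0.4, -2.4]
grip_width: 0.0363
grip_force: 60.9
```

```bash
python3 - <<'E'
from h import *
s=wsnap('w5.png');st=ctrl.sense();print(st["tcp_pos"],np.degrees(st["orientation"]),st["force"],st["grip_width"])
t=snap("top","t5.png");S=snap("side","s5.png")
a=cv2.imread('pics/w5.png')[110:270,180:340];b=cv2.imread('pics/t5.png')[135:225,125:205];c=cv2.imread('pics/s5.png')[180:330,110:240]
cv2.imwrite('pics/z5.png',np.hstack([cv2.resize(a,(440,440),interpolation=2),cv2.resize(c,(360,440),interpolation=2)]))
E
```

```text
[0.57725985 0.20816988 0.11760889] [-1.79986781e+02  3.89371129e-03  8.72579753e+01] [-0.40048508  0.69005271 -3.7307213 ] 0.03652382260969733
```

View pics/z5.png

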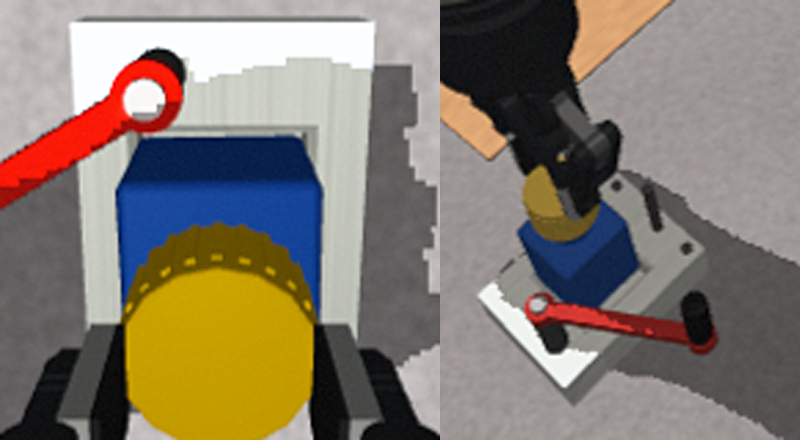

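The view shows the jar just above the pocket and square to it. The lever and pivot are clear, and the jar's back bottom edge is at crop row 137 against 126 for the pocket edge. I'll compare these with what a centred jar should give.

```bash
python3 - <<'E'
from h import *
s=wsnap()
def W(x,y,z,q=(.5772,.2082,np.radians(-2.47))):
    return (q[0]+(np.cos(q[2])*x-np.sin(q[2])*y)/1e3,q[1]+(np.sin(q[2])*x+np.cos(q[2])*y)/1e3,z)
pc=lambda X:((np.array(proj(s,X))-[180,110])*2.75).round(1)
print('chamf out',pc(W(-29.5,29.5,.028)),pc(W(29.5,29.5,.028)),'in',pc(W(0,26.5,.025)),'block',pc(W(-45,60,.028)),pc(W(45,60,.028)),'pivot',pc(W(-19,45,.078)))
for fz in(.029,.031,.033,.035):
    print(fz,'jar bot',pc(W(-25,25,fz)),pc(W(25,25,fz)),'shoulder',pc(W(-25,25,fz+.056)),pc(W(25,25,fz+.056)),'captop',pc(W(0,0,fz+.098)))
E
```

```text
chamf out [123.3 118. ] [315.4 117.2] in [219.4 125.3] block [66.7 16. ] [371.3  14.7] pivot [140.4  92.4]
0.029 jar bot [138.1 133. ] [300.7 132.3] shoulder [115.4 180.3] [323.9 179.5] captop [220.4 356.6]
0.031 jar bot [137.5 134.3] [301.4 133.6] shoulder [114.4 182.5] [325.  181.6] captop [220.4 361.4]
0.033 jar bot [136.8 135.7] [302. 135.] shoulder [113.3 184.7] [326.1 183.9] captop [220.5 366.3]
0.035 jar bot [136.2 137. ] [302.7 136.3] shoulder [112.2 187. ] [327.2 186.2] captop [220.5 371.4]
```

Request:
arm_command(offset=[[-0.04, 0.055, 0.0], [-0.04, 0.055, 0.06], [-0.04, 0.055, 0.12], [-0.04, 0.055, 0.18], [-0.04, 0.055, 0.22], [-0.04, 0.055, 0.22]], angular=[[0, 0, 0], [0, 0, 0], [0, 0, 0], [0, 0, 0], [0, 0, 0], [0, 0, 0]], jaw=[33, 33, 33, 33, 33, 33])

```text
time_s: 9.1
tcp_pos: [0.5788, 0.2067, 0.1109]
orientation: [-3.141, 0.0, 1.523]
force: [-1.4, -0.2, -3.7]
grip_width: 0.0364
grip_force: 60.9
```

Free at the height that jammed before. Continuing down.

Request:
arm_command(offset=[[0, 0, 0.06], [0, 0, 0.12], [0, 0, 0.18], [0, 0, 0.24], [0, 0, 0.3], [0, 0, 0.3]], angular=[[0, 0, 0], [0, 0, 0], [0, 0, 0], [0, 0, 0], [0, 0, 0], [0, 0, 0]], jaw=[33, 33, 33, 33, 33, 33])

```text
time_s: 9.7
tcp_pos: [0.5789, 0.2067, 0.1019]
orientation: [-3.141, 0.0, 1.523]
force: [0.1, -0.8, -3.3]
grip_width: 0.0356
grip_force: 60.9
```

Request:
arm_command(offset=[[0, 0, 0.08], [0, 0, 0.16], [0, 0, 0.22], [0, 0, 0.27], [0, 0, 0.31], [0, 0, 0.33], [0, 0, 0.33]], angular=[[0, 0, 0], [0, 0, 0], [0, 0, 0], [0, 0, 0], [0, 0, 0], [0, 0, 0], [0, 0, 0]], jaw=[33, 33, 33, 33, 33, 33, 33])

```text
time_s: 10.4
tcp_pos: [0.5794, 0.2065, 0.0931]
orientation: [3.141, -0.0, 1.522]
force: [-3.2, -2.6, 11.0]
grip_width: 0.0362
grip_force: 62.6
```

The jar is bottomed out at the expected height. Release and rise.

Request:
arm_command(offset=[[0, 0, 0], [0, 0, 0], [0, 0, 0], [0, 0, 0], [0, 0, -1], [0, 0, -2.5], [0, 0, -3.2], [0, 0, -3.2], [0, 0, -3.2]], angular=[[0, 0, 0], [0, 0, 0], [0, 0, 0], [0, 0, 0], [0, 0, 0], [0, 0, 0], [0, 0, 0], [0, 0, 0], [0, 0, 0]], jaw=[62, 62, 62, 62, 62, 62, 62, 62, 62])

```text
time_s: 11.3
tcp_pos: [0.5789, 0.2069, 0.1883]
orientation: [3.141, -0.0, 1.523]
force: [-0.3, 0.1, -0.3]
grip_width: 0.0621
grip_force: 0.0
```

```bash
python3 - <<'E'
from h import *
s=wsnap('w6.png');st=ctrl.sense();print(st["tcp_pos"],np.degrees(st["orientation"]),st["force"],st["joint_pos"].round(2))
m=hsvmask(s["pixels"],'y');u,v=np.array(proj(s,(.579,.2067,.106))).astype(int);c,m=blob(m,(u-50,v-50,u+50,v+50));print(u,v,c,m.sum())
c,m=blob(hsvmask(s["pixels"],'k'),(90,140,215,260));print('pegblob',c,m.sum(),proj(s,(.4743,.2043,.11)),proj(s,(.4743,.2043,.09)))
goal(.4743,.2043,.2,28.8)
goal(.4743,.2043,.098,28.8)
a=s["pixels"][90:290,90:370];cv2.imwrite('pics/z6.png',cv2.resize(a,(784,560))[:,:,::-1])
E
```

```text
[0.57858702 0.20679201 0.18761513] [-1.79955972e+02  1.57643266e-02  8.72549200e+01] [ 0.6459347   0.60980038 -0.75162196] [-0.71  0.58  0.41  1.68 -0.27  0.94 -0.25]
259 189 [259.67980296 185.13136289] 1827
pegblob [141.33333333 192.98674242] 528 (np.float64(136.3977854605905), np.float64(198.80747062266744)) (np.float64(145.35653100863289), np.float64(191.42450380406012))
t 11.35 off [-0.25  -3.469 -0.41 ] ang [-5.000e-03  6.000e-03  9.742e+00]
t 11.35 off [-0.249 -3.466  2.99 ] ang [-5.000e-03  6.000e-03  9.742e+00]
```

View pics/z6.png

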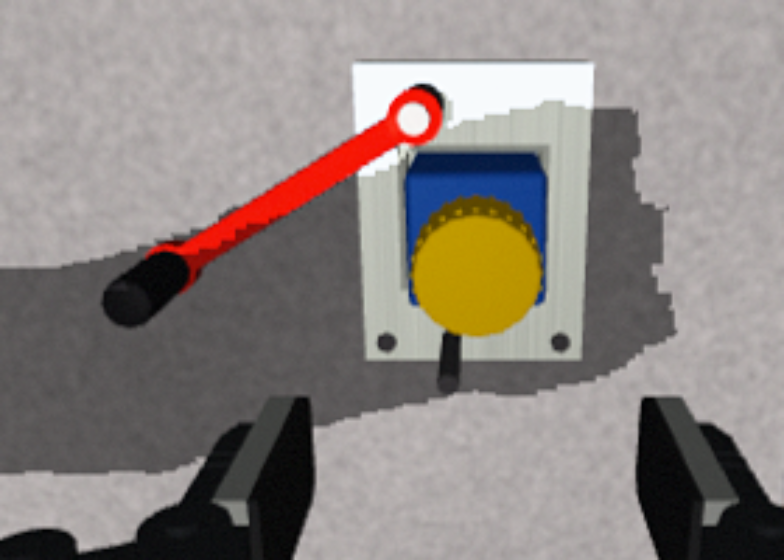

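The jar is seated in the pocket. The peg top is at (136.4,197) against a predicted (136.4,198.8), a good match. Now over to the peg.

Request:
arm_command(offset=[[-0.05, -1.2, -0.3], [-0.15, -2.4, -0.4], [-0.25, -3.47, -0.4], [-0.25, -3.47, -0.4], [-0.25, -3.47, -0.4], [-0.25, -3.47, -0.4], [-0.25, -3.47, -0.4], [-0.25, -3.47, -0.4], [-0.25, -3.47, -0.4], [-0.25, -3.47, -0.4]], angular=[[0, 0, 9.74], [0, 0, 9.74], [0, 0, 9.74], [0, 0, 9.74], [0, 0, 9.74], [0, 0, 9.74], [0, 0, 9.74], [0, 0, 9.74], [0, 0, 9.74], [0, 0, 9.74]], jaw=[50, 50, 50, 50, 50, 50, 50, 50, 50, 50])

```text
time_s: 12.35
tcp_pos: [0.4745, 0.2042, 0.2]
orientation: [3.141, 0.001, 0.506]
force: [0.2, -0.3, -0.5]
grip_width: 0.0503
grip_force: 0.0
```

```bash
python3 - <<'E'
from h import *
s=wsnap('w7.png');st=ctrl.sense();print(st["tcp_pos"],np.degrees(st["orientation"]),st["joint_pos"].round(2))
u,v=np.array(proj(s,(.4743,.2043,.11)));u2,v2=proj(s,(.4743,.2043,.074));print(u,v,u2,v2)
h=cv2.cvtColor(s["pixels"],cv2.COLOR_RGB2HSV)[...,2]
c,m=blob(h<50,(int(u)-40,int(v)-45,int(u)+40,int(v)+35));yx=np.argwhere(m);print(c,m.sum(),yx.min(0),yx.max(0))
goal(.4743,.2043,.098,28.8)
E
```

```text
[0.47459631 0.20413094 0.20010384] [1.79998597e+02 1.85471631e-02 2.89297500e+01] [-1.04  0.47  0.71  1.93 -0.39  0.88 -1.19]
257.4977578094981 186.68642104840802 257.69951397700214 175.95079958070397
[256.45380435 183.19293478] 368 [171 248] [195 265]
t 12.4 off [-0.005 -0.01   3.403] ang [0.    0.003 0.022]
```

Request:
arm_command(offset=[[0, 0, 1.2], [0, 0, 2.4], [0, 0, 3.2], [0, 0, 3.4], [0, 0, 3.4], [0, 0, 3.4], [0, 0, 3.4], [0, 0, 3.4], [0, 0, 3.4], [0, 0, 3.4], [0, 0, 3.4]], angular=[[0, 0, 0], [0, 0, 0], [0, 0, 0], [0, 0, 0], [0, 0, 0], [0, 0, 0], [0, 0, 0], [0, 0, 0], [0, 0, 0], [0, 0, 0], [0, 0, 0]], jaw=[50, 50, 50, 50, 50, 9, 9, 9, 9, 9, 9])

```text
time_s: 13.5
tcp_pos: [0.4751, 0.2047, 0.0994]
orientation: [-3.141, -0.002, 0.503]
force: [-1.2, 0.1, 11.1]
grip_width: 0.0109
grip_force: 58.7
```

```bash
python3 - <<'E'
from h import *
st=ctrl.sense();T=st["tcp_pos"];print(T,np.degrees(st["orientation"]),st["force"],st["grip_width"],st["grip_force"])
R=Ro.from_euler('xyz',st["orientation"]);q=np.array([.579,.2067]);w=np.radians(-2.47)
A=np.array([[np.cos(w),-np.sin(w)],[np.sin(w),np.cos(w)]]);p=A.T@(T[:2]-q)*1e3-[-19,45];th0=np.arctan2(-p[0],-p[1]);r=np.hypot(*p);print(p,r,th0)
for th in np.linspace(th0,-.02,11)[1:]:
    X=q+A@(np.array([-19-100*np.sin(th),45-100*np.cos(th)])/1e3)
    print(round(th,3),(R.inv().apply([*(X-T[:2]),0])/.03).round(2),'ang z',round(-np.degrees(th0-th)/6,2))
E
```

```text
[0.47512763 0.20466163 0.09938257] [-1.79975281e+02 -9.54730756e-02  2.88230508e+01] [-1.22497432  0.13161293 11.12579097] 0.01089635644927625 58.67623329162598
[-84.688017   -51.51299061] 99.12440882471296 1.024319757152887
0.92 [-0.01  0.35 -0.  ] ang z -1.0
0.815 [ 0.04  0.69 -0.  ] ang z -1.99
0.711 [ 0.13  1.03 -0.  ] ang z -2.99
0.607 [ 0.26  1.35 -0.  ] ang z -3.99
0.502 [ 0.42  1.66 -0.  ] ang z -4.99
0.398 [0.6  1.95 0.  ] ang z -5.98
0.293 [0.82 2.23 0.  ] ang z -6.98
0.189 [1.07 2.47 0.  ] ang z -7.98
0.084 [1.34 2.69 0.  ] ang z -8.98
-0.02 [1.63 2.88 0.  ] ang z -9.97
```

Request:
arm_command(offset=[[0, 0.35, 0], [0.04, 0.69, 0], [0.13, 1.03, 0], [0.26, 1.35, 0], [0.42, 1.66, 0], [0.6, 1.95, 0], [0.82, 2.23, 0], [1.07, 2.47, 0], [1.34, 2.69, 0], [1.55, 2.83, 0], [1.63, 2.88, 0], [1.63, 2.88, 0]], angular=[[0, 0, -1], [0, 0, -2], [0, 0, -3], [0, 0, -4], [0, 0, -5], [0, 0, -6], [0, 0, -7], [0, 0, -8], [0, 0, -9], [0, 0, -9.7], [0, 0, -10], [0, 0, -10]], jaw=[9, 9, 9, 9, 9, 9, 9, 9, 9, 9, 9, 9])

```text
time_s: 14.7
tcp_pos: [0.5573, 0.1545, 0.0992]
orientation: [-3.138, -0.003, 1.553]
force: [-17.9, 10.9, 17.9]
grip_width: 0.0107
grip_force: 61.8
```

```bash
python3 - <<'E'
from h import *
st=ctrl.sense();T=st["tcp_pos"];print(T,np.degrees(st["orientation"]),st["force"],st["torque"],st["grip_width"],st["joint_pos"].round(2))
q=np.array([.579,.2067]);w=np.radians(-2.47)
A=np.array([[np.cos(w),-np.sin(w)],[np.sin(w),np.cos(w)]]);p=A.T@(T[:2]-q)*1e3-[-19,45];print(p,np.arctan2(-p[0],-p[1]))
E
```

```text
[0.5572502  0.15446216 0.09915923] [-1.79786379e+02 -1.50401122e-01  8.89713731e+01] [-17.94620209  10.92290771  17.85904018] [ 2.46858963  3.96183673 -0.07609403] 0.010723828391748291 [-0.56  0.63  0.28  1.84 -0.26  0.71 -0.16]
[ -0.47833756 -98.12664035] 0.004874657610206047
```

The lever is at its stop (about 0.005 rad). Release and rise.

Request:
arm_command(offset=[[0, 0, 0], [0, 0, 0], [0, 0, 0], [0, 0, 0], [0, 0, -1], [0, 0, -2.3], [0, 0, -3.3], [0, 0, -3.3], [0, 0, -3.3]], angular=[[0, 0, 0], [0, 0, 0], [0, 0, 0], [0, 0, 0], [0, 0, 0], [0, 0, 0], [0, 0, 0], [0, 0, 0], [0, 0, 0]], jaw=[38, 38, 38, 38, 38, 60, 60, 60, 60])

```text
time_s: 15.6
tcp_pos: [0.5593, 0.1522, 0.1976]
orientation: [3.141, -0.0, 1.55]
force: [-0.6, 0.2, -0.3]
grip_width: 0.0605
grip_force: 0.0
```

```bash
python3 - <<'E'
from h import *
s=wsnap('w8.png');st=ctrl.sense();print(st["tcp_pos"],np.degrees(st["orientation"]),st["force"])
goal(.579,.2067,.19,87.3);goal(.579,.2067,.097,87.3)
X=s["pixels"];print(proj(s,(.579,.2067,.106)),proj(s,(.5577,.1518,.11)))
cv2.imwrite('pics/z7.png',X[:,:,::-1])
E
```

```text
[0.55883592 0.15208846 0.19676837] [-1.79972740e+02  9.63366156e-03  8.88076167e+01] [-0.0501767   0.17513251 -0.5171456 ]
t 15.65 off [1.834 0.634 0.225] ang [-0.005  0.002  0.251]
t 15.65 off [1.835 0.636 3.325] ang [-0.005  0.002  0.251]
(np.float64(282.4449031897124), np.float64(122.05566133110906)) (np.float64(258.0575726190497), np.float64(187.47844897005575))
```

View pics/z7.png

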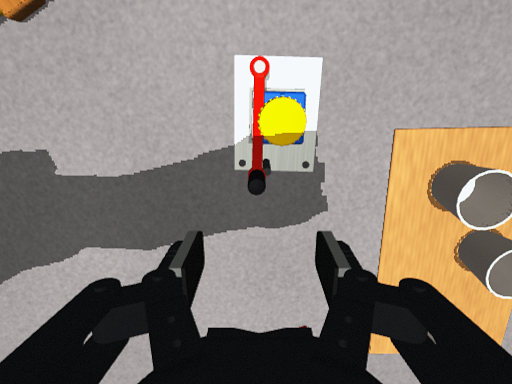

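The lever bar lies along the pocket beside the neck (pivot (259,67), peg (257,182)). Now the cap at (282,121).

Request:
arm_command(offset=[[1.2, 0.4, 0], [1.83, 0.63, 0.2], [1.83, 0.63, 0.2], [1.83, 0.63, 1.4], [1.83, 0.63, 2.5], [1.83, 0.63, 3.2], [1.83, 0.63, 3.36], [1.83, 0.63, 3.36], [1.83, 0.63, 3.36]], angular=[[0, 0, 0.25], [0, 0, 0.25], [0, 0, 0.25], [0, 0, 0.25], [0, 0, 0.25], [0, 0, 0.25], [0, 0, 0.25], [0, 0, 0.25], [0, 0, 0.25]], jaw=[62, 62, 62, 62, 62, 62, 62, 62, 62])

```text
time_s: 16.55
tcp_pos: [0.5796, 0.2064, 0.0973]
orientation: [3.141, -0.0, 1.523]
force: [0.9, 0.4, 0.8]
grip_width: 0.062
grip_force: 0.0
```

Request:
arm_command(offset=[[0, 0, 0], [0, 0, 0], [0, 0, 0], [0, 0, 0], [0, 0, 0], [0, 0, 0]], angular=[[0, 0, 0], [0, 0, 0], [0, 0, 0], [0, 0, 0], [0, 0, 0], [0, 0, 0]], jaw=[33, 33, 33, 33, 33, 33])

```text
time_s: 17.15
tcp_pos: [0.5796, 0.2069, 0.0979]
orientation: [3.14, -0.001, 1.524]
force: [-3.6, -1.2, 13.0]
grip_width: 0.0334
grip_force: 6.6
```

The grip reads differently from before (33.4 mm wide at 6.6 N). Reopening and regripping at the earlier height, which held well.

Request:
arm_command(offset=[[0, 0, 0], [0, 0, 0], [0, 0, 0], [0, 0, 0.08], [0, 0, 0.12], [0, 0, 0.12]], angular=[[0, 0, 0], [0, 0, 0], [0, 0, 0], [0, 0, 0], [0, 0, 0], [0, 0, 0]], jaw=[62, 62, 62, 62, 62, 62])

```text
time_s: 17.75
tcp_pos: [0.579, 0.2065, 0.0925]
orientation: [-3.141, 0.0, 1.524]
force: [-0.0, -0.2, -0.2]
grip_width: 0.0617
grip_force: 0.0
```

Request:
arm_command(offset=[[0, 0, 0], [0, 0, 0], [0, 0, 0], [0, 0, 0], [0, 0, 0], [0, 0, 0]], angular=[[0, 0, 0], [0, 0, 0], [0, 0, 0], [0, 0, 0], [0, 0, 0], [0, 0, 0]], jaw=[33, 33, 33, 33, 33, 33])

```text
time_s: 18.35
tcp_pos: [0.5794, 0.2066, 0.0934]
orientation: [3.141, -0.0, 1.524]
force: [-1.7, -1.6, 5.6]
grip_width: 0.0358
grip_force: 59.2
```

Request:
arm_command(offset=[[0, 0, -0.03], [0, 0, -0.06], [0, 0, -0.1], [0, 0, -0.13], [0, 0, -0.16], [0, 0, -0.2], [0, 0, -0.23], [0, 0, -0.26], [0, 0, -0.3], [0, 0, -0.34], [0, 0, -0.37], [0, 0, -0.37]], angular=[[0, 0, 0], [0, 0, 0], [0, 0, 0], [0, 0, 0], [0, 0, 0], [0, 0, 0], [0, 0, 0], [0, 0, 0], [0, 0, 0], [0, 0, 0], [0, 0, 0], [0, 0, 0]], jaw=[33, 33, 33, 33, 33, 33, 33, 33, 33, 33, 33, 33])

```text
time_s: 19.55
tcp_pos: [0.5791, 0.2067, 0.1043]
orientation: [-3.142, -0.0, 1.524]
force: [-4.0, 0.5, -2.7]
grip_width: 0.036
grip_force: 64.7
```

```bash
python3 - <<'E'
from h import *
for i in range(4): S=snap("side","s9.png")
st=ctrl.sense();print(st["tcp_pos"],st["force"],st["grip_width"],st["grip_force"])
p=S["pixels"];u,v=np.array(proj(S,(.579,.2067,.09))).astype(int);print(u,v)
for k in 'yrb':
    c,m=blob(hsvmask(p,k),(u-30,v-40,u+30,v+40));yx=np.argwhere(m);print(k,c,m.sum(),yx.min(0),yx.max(0))
for z in(.106,.116): print(proj(S,(.579,.2067,z)))
# cap silhouette low edge & red pixels directly under the cap
h=cv2.cvtColor(p,cv2.COLOR_RGB2HSV);y=hsvmask(p,'y')
for r in range(v-25,v+30,2): print(r,''.join('Y' if y[r,c] else 'R' if (h[r,c,0]<8 or h[r,c,0]>172) and h[r,c,1]>130 else 'B' if 100<h[r,c,0]<130 and h[r,c,1]>120 else 'k' if h[r,c,2]<50 else '.' for c in range(u-30,u+30)))
E
```

```text
[0.57930747 0.20675026 0.10428302] [-4.62909563  0.1056695  -0.098191  ] 0.0357640951394387 64.97493267059326
157 253
y [151.6744186  253.95016611] 301 [240 142] [264 168]
r [164.39084507 268.41197183] 284 [247 141] [289 186]
b [169.44034091 277.08806818] 352 [262 155] [291 182]
(np.float64(155.2721599758592), np.float64(248.57678832189515))
(np.float64(153.9620587278015), np.float64(245.3420761771033))
228 ......kkkkkkkkkkkkkkkkkkkkkkkkkk..........kkkkkkk...........
230 ............kkkkkkkkkkkkkkkkkkkkkk..........kkkkk...........
232 ..........kkkkkkkkkkkkkkkkkkkkkkkkkkk........kkkkk........kk
234 ...........kkkkkkkkkkkkkkkkkk....kkkkk......kkkkk........kkk
236 ............kkkkkkkkkkkkkkk.....kkkkkkkkk.kkkkkkk........kkk
238 .............kkkkkkkkkkkkkkYY.kkkkkkkkkkkkkkkkkkk.........kk
240 ..............kkkkk.YYYkkkkkkkkkkkkkkkkkkkkkkkkk..........kk
242 ...............kk.YYYYYYkkkkkkkkkkkkkkkkkkkkkkkk..........kk
244 .................YYYYYYYYkkkkkkkkkkkkkkkkkkkk...........k.kk
246 ................YYYYYYYYYYkkkkkkkkkkkkkkkk...............kRR
248 ...............YYYYYYYYYYY.....kkkkkkkk
[... 426 characters left out ...]
......BBBB.YYYYYYYYYYYYYYY.BBB.RRRRRRRRR.B........
264 ...............BBBBBBBB...YY.YYY..BBBB.RRRRRRRRR.BBBB.......
266 ................BBBBBBBBBBBBBBBBBBB.RRRRRRRRRR.BBBBBBB......
268 .................BBBBBBBBBBBBBBBBBRRRRRRRRRR.BBBBBBBBB......
270 ..................BBBBBBBBBBBBB.RRRRRRRRR.BBBBBBBBBBBBB.....
272 ...................BBBBBBBBBBRRRRRRRRRR.BBBBBBBBBBBBBBBB....
274 ....................BBBBBBBRRRRRRRRRR.BBBBBBBBBBBBBBBBB.....
276 .....................BBB.RRRRRRRRR.BBBBBBBBBBBBBBBBBB.......
278 ......................RRRRRRRRRR.BBBBBBBBBBBBBBBBBB.........
280 .....................RRRRRRRRR.BBBBBBBBBBBBBBBBBB...........
282 ......................RRRRRR.BBBBBBBBBBBBBBBBBB.............
```

```bash
python3 - <<'E'
from h import *
S=snap("side")
for z0 in(.078,.083,.088,.093):
    P=np.array([proj(S,(.579+.02*np.cos(a),.2067+.02*np.sin(a),z)) for a in np.linspace(0,6.28,60) for z in(z0,z0+.028)])
    print(z0,'silhouette cols',P[:,0].min().round(1),P[:,0].max().round(1),'rows',P[:,1].min().round(1),P[:,1].max().round(1))
p0=[proj(S,(.579+a,.2067+b,.064)) for a in(-.025,.025) for b in(-.025,.025)];print(np.round(p0,1).tolist())
E
```

```text
0.078 silhouette cols 143.2 170.4 rows 238.6 267.5
0.083 silhouette cols 142.5 169.8 rows 237.0 266.0
0.088 silhouette cols 141.7 169.3 rows 235.3 264.5
0.093 silhouette cols 141.0 168.7 rows 233.6 263.0
[[180.5, 259.1], [159.4, 279.5], [161.4, 244.5], [140.2, 263.6]]
```

The cap's silhouette (bottom row 264) fits a rise of about 10 mm, with the jar still seated and the grip steady at 65 N. Handing in.

```bash
python3 -c "
from plant import ctrl
s=ctrl.sense();print(s['tcp_pos'],s['grip_force'],s['time_s']);print(ctrl.close_job())"
```

```text
[0.57931299 0.2067241  0.10425647] 65.01246213912964 19.8
the job is handed in; nothing more can be done
None
```

I handed the job in at 19.8 s: blue jar seated in the pocket, lever shut, and the yellow cap pulled free and held about 10 mm above closed; I don't know the verdict, as the hand-in returned none.

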